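# Slide the mould carrier under the cold bridge and start cooling

## Robot

A 6-joint arm with a two-finger parallel gripper is mounted at the origin on the work surface. World frame = base frame: x ahead of the robot, y to its left, z up, the work surface at z = 0. Lengths are in mm, angles in rad, forces in N, time in s.
With the tool pointing down it reaches from about 300 to 775 mm from the base axis. Payload 14.6 kg.
Tool frame: the origin (TCP) lies on the centre line of the jaws, within the pads' length; the fingertips stand 19 mm ahead of it and the grasp point (between the pads) is the TCP (bot.tip_reach is the distance from the TCP to the fingertips, in mm); y points along the fingers, x is the direction in which the jaws open and shut, and the axes are right-handed (so a half turn about y gives the same grasp; the last joint's range is limited). The gripper opens to 85 mm and grips with 20 to 120 N. Pads are 22 mm wide; open, the fingers measure 114 mm over their backs; the gripper's body (76 mm by 85 mm) begins 54 mm behind the grasp point. The pads swing forward as they close: fully open they stand 13 mm farther back than shut.
Start: joints at [-1.413, 0.3, 1.521, -0, 1.321, -0.067], TCP at [122.595, -536.153, 250.281] pointing down, gripper open.
Joint ranges: [-3.03, 3.03], [-0.79, 2.21], [0.23, 2.52], [-1.04, 4.18], [0, 3.07], [-2.55, 2.55]. Speed limits (rad/s): [2.22, 2.22, 2.57, 3.14, 3.14, 3.14].

## Interface

Orientations are given as a unit quaternion [w, x, y, z].
In Python, from rig import bot gives the robot as it stands. Calls block until the motion is done:
- bot.move_to(position, orientation): joint-space move of the TCP to a pose.
- bot.servo_line(position, attitude=None, speed=150, until_force=None): straight line of the TCP; attitude=None keeps the orientation; speed is the mean speed in mm/s. With until_force (N) it stops when the force on the tool has changed by that much, and returns True; else False.
- bot.move_joints(angles): joint-space move.
- bot.move_gripper(opening, grip_force=None): finger opening in mm; grip_force is the grip in N (None keeps the last); returns when the fingers have stopped.
- bot.dwell(seconds).
- bot.ik(position, orientation): joint angles nearest the present ones, or None.
- bot.read_state(): the state.
- bot.read_camera(name): name is "scene" or "top" or "wrist"; returns a dict with "image" (420x560x3 uint8, blue, green, red), "depth" (420x560 float32, mm along the optical axis (not along the pixel's ray), 0 where there is no reading), "fovy" (degrees; the focal length in pixels is half the picture's height over the tangent of half this angle, whatever the lens; pixels are square), "cx", "cy" (the principal point, pixels), "eye" and "attitude" of the camera in the world; the wrist camera has in their place "mount" (4x4, takes a point from camera to tool coordinates, whose origin is the TCP and whose axes are the tool frame's). Camera axes: x right, y down, z forward; pixel columns grow to the right and rows downward; lengths in mm; the calibration is good to about 2 mm. A picture is of the moment at which its call begins: read the wrist's pose just before it.
A pose or a line that the arm cannot do raises bot.MotionError and nothing moves.
- bot.finish_job(): hands the job in, once; it reports no verdict.
The state is a dict: "clock": time; "joint_positions": joint angles; "qvel": joint speeds; "effort": joint torques, N m; "ee_pos": TCP position; "tool_rot": TCP orientation; "ft_force": force on the tool from outside, world axes, zero at the start; "moment": the same for the moment, N m; "grip_width": finger opening in mm.
Only numpy, scipy, OpenCV 4.12 (cv2) and the standard library are available. Lean on these libraries where they do the work, as an engineer would, in place of code of your own. Each camera call takes 0.05 s, during which the arm holds its last target. There are 200 camera calls.

## Task

Push the six-well mould carrier along the work surface with the fingertips, lying flat all the way, in under the low cold bridge from the robot's side until it is fully home against the red stop bar. Only then press the green start key all the way down and let it go. Do not lift or tip the carrier, and leave everything else where it stands.

Things in the scene. Friction and masses are not known exactly. Their poses are not given: they have to be found in the camera images.
- carrier: loose flat mould carrier to be pushed: aluminium rims round six dark shallow wells (5 mm deep), 100 (x) by 88 (y) by 16 mm high, 0.25 to 0.48 kg. Origin at the centre of its underside; x is its 100 mm axis, z up. It starts flat on the table on the robot's side of the bridge, off the lane's centre line and askew by up to about 0.35 rad. It is the same either way round
- station: fixed cold bridge: teal beam over a 96 mm wide lane between white piers. Origin on the table at the centre of the carrier's home; +x leads along the lane, away from the robot. Beam spans x -20 to 20 mm, y -66 to 66, underside 21 mm and top 46 mm above the table. Home, the carrier touches the red stop and sticks out 30 mm from under the beam on both sides. A thin dark sheet marks home; a pale flat panel lies around it
- station_mouth (a point): point on the table on the lane's centre line at station x -46 mm, where the white guide wings (21 mm high) begin; there they stand 126 mm apart inside, narrowing to 96 mm at the beam
- station_stop (a point): middle of the near face of the red stop bar (116 mm wide, 12 mm high), at station x 50 mm, 6 mm above the table; 12 mm high white strips bound the lane from the beam to it
- start (a joint): travel of the green start key: 0 is up, 0.006 m is fully down, spring back, about 5 N when fully down
- start_top (a point): centre of the top face of the green start key (round, 32 mm across) on its grey housing fixed to the table; press straight down. It stands on the left or the right of the work
- jar: bystander: loose specimen jar with white cap, 52 mm across, 60 mm high, on the side opposite the start key; origin at the centre of its underside
- cassette_yellow: bystander: loose yellow cassette, 40 x 28 x 7 mm, beside the bridge; origin at the centre of its underside
- cassette_blue: bystander: loose blue cassette, 40 x 28 x 7 mm, beside the bridge; origin at the centre of its underside
- mould: bystander: small loose steel mould, 37 x 30 x 12 mm, beside the bridge; origin at the centre of its underside
- forceps: bystander: loose steel forceps, 130 mm long, 6 mm high, beyond the work to the left; origin on the underside at mid-length
- bottle: bystander: loose white bottle with red cap, 60 mm across, 150 mm high, far right; origin at the centre of its underside
Not all that is in view belongs to the job. Of the things that look like the carrier, take the one that is farthest from the robot's base at the start.

How it is judged (in metres and radians):
On the way, in this order (a step that is already met when the one before it is completed fails the run):
1. the carrier lies flat under the bridge, fully home against the red stop (x of carrier in the frame of station between -0.006 and 0.006 m and y of carrier in the frame of station between -0.01 and 0.01 m and angle between the x axis of carrier and the x axis of station, either way round below 0.15 rad and height (world z) of carrier below 0.004 m and angle between carrier's own z axis and vertical below 0.05 rad), for 0.2 s.
2. the green start key is pressed down (value of joint start above 0.0045 m), for 0.05 s.
At the end, for the whole second after the job is handed in: The carrier lies flat under the bridge, within 6 mm of touching the stop bar (10 mm sideways, 0.15 rad), at rest, and the start key has come back up (all of step 1 and linear speed of carrier below 0.02 m/s and value of joint start below 0.002 m).
It fails at once if the carrier is lifted off the surface (more than 8 mm) (height (world z) of carrier above 0.008 m).
It fails at once if the carrier is tipped (more than 0.12 rad) (angle between carrier's own z axis and vertical above 0.12 rad).
It fails at once if the start key is pressed before the carrier is home (value of joint start above 0.003 m and x of carrier in the frame of station below -0.008 m).
It fails at once if a bystander is moved more than 20 mm (distance of any of jar, cassette_yellow, cassette_blue, mould, forceps, bottle from where it was at the start of the episode above 0.02 m).
It also fails if it takes over 64 s, if anything falls off the work surface, if the arm or the gripper's body presses on something with over 40 N, if the wrist force passes 120 N, or if a joint passes its speed limit or range.

## Working session

There is one attempt and no reset: what is moved stays moved. The work goes in short steps, each a Python script; the robot and the scene stay as the last script left them, time stands still between calls to the robot, and variables do not carry over. Pictures are saved under pics/ and viewed, about 8 in all and at most 12, crops included, and the job is handed in when it is done.

```bash
ls; mkdir -p pics
cat > h.py <<'E'
import numpy as np, cv2
from rig import bot
from scipy.spatial.transform import Rotation as R
def rot(q): return R.from_quat([q[1],q[2],q[3],q[0]]).as_matrix()
def pose(c,st=None):
    if 'mount' in c:
        T=np.array(c['mount']); Rt=rot(st['tool_rot']); return Rt@T[:3,3]+np.array(st['ee_pos']), Rt@T[:3,:3]
    a=np.array(c['attitude']); return np.array(c['eye']), (a if a.shape==(3,3) else rot(a))
def cast(c,uv,z,st=None):
    e,Rm=pose(c,st); f=210/np.tan(np.radians(c['fovy'])/2)
    uv=np.atleast_2d(uv).astype(float)
    d=np.c_[(uv[:,0]-c['cx'])/f,(uv[:,1]-c['cy'])/f,np.ones(len(uv))]@Rm.T
    return e+d*((z-e[2])/d[:,2])[:,None]
def cloud(c,st=None):
    e,Rm=pose(c,st); f=210/np.tan(np.radians(c['fovy'])/2); D=c['depth']
    v,u=np.mgrid[:D.shape[0],:D.shape[1]]
    P=np.dstack([(u-c['cx'])/f*D,(v-c['cy'])/f*D,D])@Rm.T+e
    P[D==0]=np.nan
    return P
E
python3 - <<'E'
from h import *
for n in ['top','scene']:
    c=bot.read_camera(n); cv2.imwrite(f'pics/{n}.png',c['image']); print({k:c[k] for k in c if k not in('image','depth')})
print(bot.read_state())
E
```

```text
pics
{'fovy': 42.98548218882788, 'cx': 279.34006602455804, 'cy': 212.51124991692475, 'eye': array([ 360.62451281,  -38.22287745, 1163.67649028]), 'attitude': array([-0.05700565,  0.71213264, -0.69870966,  0.03771295])}
{'fovy': 48.632937272508144, 'cx': 276.19712767933265, 'cy': 209.89627575046563, 'eye': array([1382.9504928 ,  117.6262792 ,  886.47806511]), 'attitude': array([-0.26197422,  0.59235779,  0.70132142, -0.29770796])}
{'clock': 0.1, 'joint_positions': array([-1.41260266e+00,  3.00428345e-01,  1.52149821e+00, -1.10923115e-06,
        1.32066843e+00, -6.66260373e-02]), 'qvel': array([-0.00052203, -0.00087996, -0.00273214, -0.00060322, -0.00016324,
       -0.00041285]), 'effort': array([ 1.32537916e-03, -5.44377029e+01, -3.62371409e+01, -7.86848159e-05,
        3.02608838e-03, -3.07227054e-06]), 'ee_pos': array([ 122.56726051, -535.99029195,  249.77980876]), 'tool_rot': array([ 0.55316953, -0.55269239,  0.44101961, -0.44049552]), 'ft_force': array([ 0.61440239, -0.65270677,  0.51947088]), 'moment': array([ 0.01228692,  0.0581795 , -0.0141694 ]), 'grip_width': 85.28478040646114}
```

View pics/top.png

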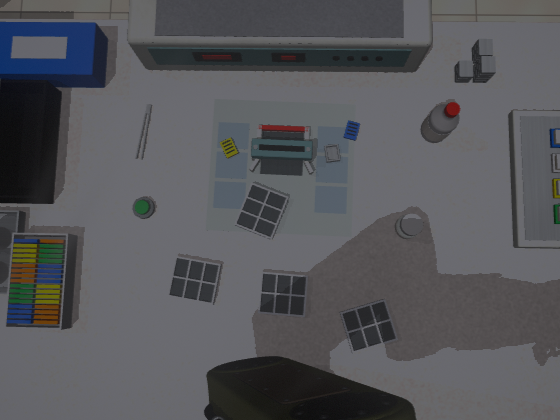

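View pics/scene.png

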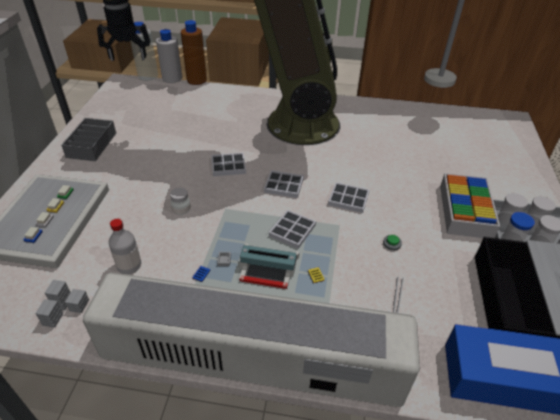

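Top view: the real carrier is at (262,210), the farthest of the four look-alikes. The bridge is at (282,150) with the red stop at row 128, the green key at (143,207) and the jar at (411,226). Next I'll make a coarse estimate and then look from close with the wrist camera.

Run:
```python
from h import *
c=bot.read_camera('top'); hsv=cv2.cvtColor(c['image'],cv2.COLOR_BGR2HSV)
P=cloud(c)
def blob(m,box):
    k=np.zeros_like(m); x0,y0,x1,y1=box; k[y0:y1,x0:x1]=m[y0:y1,x0:x1]
    n,l,s,ce=cv2.connectedComponentsWithStats(k); i=1+np.argmax(s[1:,4]); cn=max(cv2.findContours((l==i).astype(np.uint8),0,1)[0],key=cv2.contourArea)
    return ce[i],cv2.minAreaRect(cn),s[i,4]
red=cv2.inRange(hsv,(0,150,80),(8,255,255))|cv2.inRange(hsv,(172,150,80),(180,255,255))
grn=cv2.inRange(hsv,(50,120,50),(75,255,255))
teal=cv2.inRange(hsv,(80,60,40),(100,255,255))
for n,m,b,z in [('stop',red,(230,110,330,145),12),('key',grn,(125,190,165,225),25),('beam',teal,(235,130,330,170),46)]:
    ce,r,a=blob(m,b); print(n,ce,r,a,cast(c,ce,z)[0], cast(c,cv2.boxPoints(r),z).round(1).tolist(), 'depthxyz',P[int(ce[1]),int(ce[0])])
hm=((P[...,2]>8)&(P[...,2]<24)).astype(np.uint8)
ce,r,a=blob(hm,(225,176,300,250)); print('carrier',r,a,cast(c,[r[0]],16),cast(c,cv2.boxPoints(r),16).round(1).tolist())
print('table z',np.nanmedian(P[240:260,100:160,2]),np.nanstd(P[240:260,100:160,2]))
w=bot.read_camera('wrist'); print(w['mount'],w['fovy'],bot.tip_reach)
```

```text
stop [282.38372093 127.73255814] ((282.4913330078125, 127.70796966552734), (41.172607421875, 4.038162708282471), 2.38594388961792) 172 [706.30263021  -7.92424125  12.        ] [[703.1, 37.8, 12.0], [712.4, 37.7, 12.0], [709.6, -54.1, 12.0], [700.4, -53.8, 12.0]] depthxyz [707.33895358  -7.09262988  14.10623171]
key [141.34246575 206.51369863] ((141.2000274658203, 206.6000213623047), (12.521980285644531, 13.416407585144043), 26.56505012512207) 146 [521.89688145 294.76116882  25.        ] [[514.4, 313.5, 25.0], [541.0, 301.8, 25.0], [529.0, 276.6, 25.0], [502.5, 288.3, 25.0]] depthxyz [523.53044791 296.63995808  21.36237223]
beam [281.52284946 148.51478495] ((281.2629699707031, 148.66395568847656), (60.07097244262695, 18.52476692199707), 2.2025980949401855) 744 [650.00219629  -7.88946371  46.        ] [[630.9, 57.6, 46.0], [671.8, 57.2, 46.0], [668.5, -72.3, 46.0], [627.7, -71.3, 46.0]] depthxyz [651.65400879  -6.68426945  43.9518683 ]
carrier ((261.12066650390625, 210.44827270507812), (40.667274475097656, 46.05244445800781), 21.801410675048828) 1764 [[518.98149264  34.51859546  16.        ]] [[487.7, 93.4, 16.0], [582.6, 58.8, 16.0], [550.4, -24.6, 16.0], [456.3, 10.6, 16.0]]
table z 0.48540901914577717 2.2413944687707086
[[ 9.99999321e-01 -2.57707891e-04  1.13628200e-03  1.37262636e-01]
 [-1.16196231e-03 -2.92550543e-01  9.56249355e-01 -1.22278514e+02]
 [ 8.59869119e-05 -9.56250027e-01 -2.92550644e-01  7.47279213e+01]
 [ 0.00000000e+00  0.00000000e+00  0.00000000e+00  1.00000000e+00]] 67.27841049656422 19.0
```

```bash
cat >> h.py <<'E'
def att(a):
    M=np.array([[np.cos(a),0,-np.sin(a)],[np.sin(a),0,np.cos(a)],[0,-1,0]])
    q=R.from_matrix(M).as_quat(); return [q[3],q[0],q[1],q[2]]
E
python3 - <<'E'
from h import *
bot.move_gripper(55)
bot.move_to([546,110,220],att(-0.35))
s=bot.read_state(); w=bot.read_camera('wrist'); cv2.imwrite('pics/w1.png',w['image']); np.save('pics/w1.npy',{'w':w,'s':s},allow_pickle=True)
print(s['clock'],s['ee_pos'],s['joint_positions'],s['ft_force'],s['grip_width'],bot.tip_reach)
for a in (np.pi/2,-np.pi/2):
    print(a,bot.ik([590,-6,24],att(a)),bot.ik([400,0,60],att(a)))
E
```

```text
3.3333 [546.13575514 109.33084966 220.04647139] [ 1.31838530e-01  3.41116620e-01  1.53882817e+00 -5.24015277e-05
  1.26158013e+00  4.82958126e-01] [ 0.55333713 -0.27275422 -0.08072675] 54.959872996537186 19.0
1.5707963267948966 [-7.22396812e-02  6.60364113e-01  1.56963940e+00 -4.44089210e-16
  9.11589138e-01 -1.64303601e+00] [-9.16281602e-02  2.63230341e-01  2.09170344e+00 -4.44089210e-16
  7.86658877e-01 -1.66242449e+00]
-1.5707963267948966 [-7.22396812e-02  6.60364113e-01  1.56963940e+00 -4.44089210e-16
  9.11589138e-01  1.49855665e+00] [-9.16281602e-02  2.63230341e-01  2.09170344e+00 -4.44089210e-16
  7.86658877e-01  1.47916817e+00]
```

View pics/w1.png

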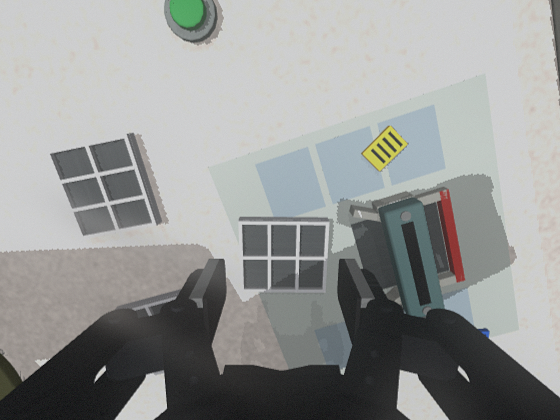

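Wrist view: carrier is at (285,255), its top edge nearly parallel to the jaw axis, so the yaw of -0.35 is about right. The beam (410,255), red stop (452,235) and green key (187,8) are all visible. I'll refine these from here.

Run:
```python
from h import *
d=np.load('pics/w1.npy',allow_pickle=True).item(); w,s=d['w'],d['s']; P=cloud(w,s)
hsv=cv2.cvtColor(w['image'],cv2.COLOR_BGR2HSV)
m=((P[...,2]>11)&(P[...,2]<22)).astype(np.uint8); k=np.zeros_like(m); k[205:305,230:337]=m[205:305,230:337]
cn=max(cv2.findContours(k,0,1)[0],key=cv2.contourArea)
q=cast(w,cn[:,0],16,s)[:,:2].astype(np.float32); r=cv2.minAreaRect(q); print('carrier',r, np.median(P[k>0][:,2]))
red=cv2.inRange(hsv,(0,150,80),(8,255,255))|cv2.inRange(hsv,(172,150,80),(180,255,255))
teal=cv2.inRange(hsv,(80,60,40),(100,255,255)); grn=cv2.inRange(hsv,(45,120,50),(80,255,255))
for n,M,b,z in [('stop',red,(420,170,480,300),12),('beam',teal,(370,180,450,320),46),('key',grn,(140,0,240,60),22)]:
    x0,y0,x1,y1=b; K=np.zeros_like(M); K[y0:y1,x0:x1]=M[y0:y1,x0:x1]
    Q=P[K>0]; Q=Q[~np.isnan(Q[:,0])]; zt=np.percentile(Q[:,2],[5,50,90]); 
    cn=max(cv2.findContours(K,0,1)[0],key=cv2.contourArea); print(n,zt,cv2.minAreaRect(cast(w,cn[:,0],z,s)[:,:2].astype(np.float32)))
tb=P[100:130,60:130]; print('table',np.nanmedian(tb[...,2]))
```

```text
carrier ((521.12451171875, 34.118507385253906), (89.58351135253906, 99.64214324951172), 69.36417388916016) 14.649259413218829
stop [ 9.95533891 11.08910986 11.99820006] ((707.0245361328125, -12.60385513305664), (108.18046569824219, 8.978482246398926), 88.28008270263672)
beam [42.35884466 43.95303899 44.75772529] ((637.1925048828125, -64.82420349121094), (5.074852466583252, 9.70258617401123), 60.6352653503418)
key [19.25252022 20.60459916 21.64274543] ((522.8353271484375, 290.073486328125), (19.46295928955078, 28.795618057250977), 69.90994262695312)
table -1.4320239385107811
```

Run:
```python
from h import *
bot.servo_line([547.4,104.2,45],att(-0.36),speed=120)
bot.dwell(0.2)
hit=bot.servo_line([547.4,104.2,10],speed=15,until_force=4)
s=bot.read_state(); print(hit,s['ee_pos'],s['ft_force'],s['clock'])
z=s['ee_pos'][2]
bot.servo_line([547.4,104.2,z+6],speed=30)
s=bot.read_state();w=bot.read_camera('wrist'); cv2.imwrite('pics/w2.png',w['image']);print(s['ee_pos'],s['ft_force'])
```

```text
True [547.43095168 104.19677269  15.06910627] [-1.54421334 -0.26678689  6.90351462] 6.95
[547.47767236 104.20657514  21.23157513] [ 1.18277886 -0.58450337 -0.15957741]
```

View pics/w2.png

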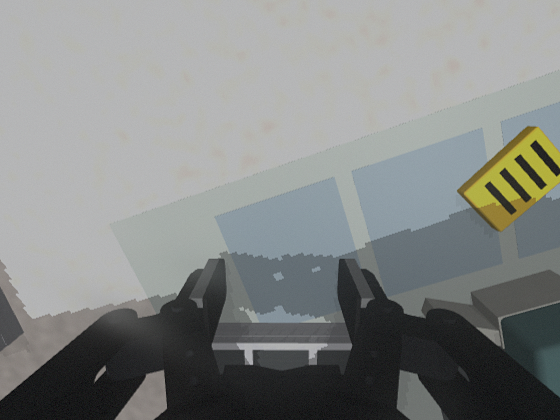

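Run:
```python
from h import *
n=lambda a: np.array([-np.sin(a),np.cos(a)])
c0=np.array([521.,34.]);a0=-0.36; c1=np.array([513.,-3.8]);a1=-0.028
off=55
def tgt(t):
    a=a0+(a1-a0)*t; c=c0+(c1-c0)*t; return [*(c+n(a)*off),21],att(a)
bot.servo_line(tgt(0)[0],att(a0),speed=40)
print(bot.read_state()['ft_force'])
for t in (1/3,2/3,1): bot.servo_line(*tgt(t),speed=30); print(bot.read_state()['ft_force'])
p,_=tgt(1); e=np.array(p)
bot.servo_line(e+[0,15,0],speed=60)
bot.servo_line(e+[0,25,180],speed=150)
s=bot.read_state(); w=bot.read_camera('wrist'); cv2.imwrite('pics/w3.png',w['image']); np.save('pics/w3.npy',{'w':w,'s':s},allow_pickle=True); print(s['clock'])
P=cloud(w,s); m=((P[...,2]>9)&(P[...,2]<22)).astype(np.uint8)
c,l,st,ce=cv2.connectedComponentsWithStats(m)
for i in range(1,c):
    if st[i,4]>800: 
        cn=max(cv2.findContours((l==i).astype(np.uint8),0,1)[0],key=cv2.contourArea)
        print(ce[i],cv2.minAreaRect(cast(w,cn[:,0],16,s)[:,:2].astype(np.float32)))
```

```text
[-0.77401964 -0.00305523  0.38027458]
[-0.01248057  0.73071788  0.01409203]
[ 0.0457902  -0.11960889 -0.51867184]
[ 0.16810599 -0.52161283 -0.26421758]
11.65
[119.07411871  89.52465602] ((369.6490478515625, 173.69937133789062), (99.5630111694336, 90.0109634399414), 80.84405517578125)
[460.39629005 259.49072513] ((698.9476318359375, -7.724479675292969), (28.057294845581055, 115.73973083496094), 1.822948932647705)
[282.25146111 263.23527649] ((512.768798828125, -3.3138504028320312), (89.77218627929688, 99.60877227783203), 88.5547103881836)
[125.3822832  273.44732385] ((343.90234375, -15.07791519165039), (101.8576431274414, 90.43714904785156), 86.4611587524414)
```

View pics/w3.png

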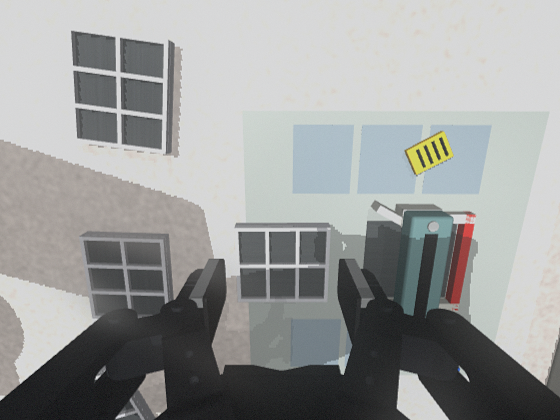

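Carrier is at (512.8,-3.3), yaw -0.025 and flat. It is on the lane's centre line, seen at (282,263), with the bridge ahead at (430,255). Next I'll push it home from behind.

Run:
```python
from h import *
o=np.array([650.5,-7.7]); yw=-0.028; ex=np.array([np.cos(yw),np.sin(yw)])
p=lambda x,z: [*(o+ex*x),z]
A=att(np.pi/2+yw)
bot.move_to(p(-214,150),A)
bot.servo_line(p(-214,21),A,speed=120); bot.dwell(.1)
print(bot.servo_line(p(-75,21),A,speed=50,until_force=25),bot.read_state()['ft_force'])
h=bot.servo_line(p(-52,21),A,speed=15,until_force=10)
s=bot.read_state(); print(h,s['ee_pos'],(s['ee_pos'][:2]-o)@ex,s['ft_force'],s['clock'])
```

```text
False [-0.83228636  0.60843983 -1.53097729]
True [591.53909608  -5.99776964  20.4732225 ] -58.98544897645967 [ 1.006779    0.30082377 -0.21956406] 18.5417
```

Run:
```python
from h import *
o=np.array([650.5,-7.7]); yw=-0.028; ex=np.array([np.cos(yw),np.sin(yw)])
p=lambda x,z: [*(o+ex*x),z]
bot.servo_line(p(-80,21),speed=60)
bot.servo_line(p(-80,190),speed=150)
s=bot.read_state(); w=bot.read_camera('wrist'); cv2.imwrite('pics/w4.png',w['image']); np.save('pics/w4.npy',{'w':w,'s':s},allow_pickle=True)
c=bot.read_camera('top'); cv2.imwrite('pics/t4.png',cv2.resize(c['image'][90:250,100:460],None,fx=2.2,fy=2.2,interpolation=2)); print(s['clock'])
```

```text
20.3083
```

View pics/w4.png

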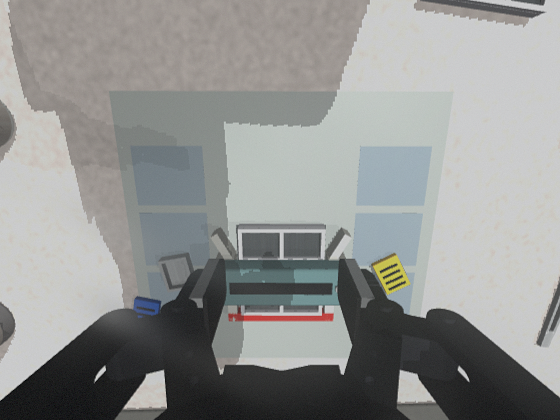

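The carrier's rear rim is at row 227 between the wings, and its front rim at row ~313 touches the red bar at row ~315, square in the lane. Now a numeric check.

Run:
```python
from h import *
d=np.load('pics/w4.npy',allow_pickle=True).item(); w,s=d['w'],d['s']; P=cloud(w,s)
hsv=cv2.cvtColor(w['image'],cv2.COLOR_BGR2HSV); im=w['image']
red=cv2.inRange(hsv,(0,150,80),(8,255,255))|cv2.inRange(hsv,(172,150,80),(180,255,255))
for u in (252,281,312): 
    rr=np.where(red[300:330,u])[0]+300
    print(u,'red rows',rr.min(),rr.max(),'near edge x',cast(w,[u,rr.min()-.5],12,s)[0][:2])
m=((P[...,2]>9)&(P[...,2]<24)).astype(np.uint8)
for u in (250,281,312):
    r=np.where(m[215:260,u])[0]+215; print(u,r.min(),'rear edge',cast(w,[u,r.min()],16,s)[0][:2], im[220:232,u].mean(1).astype(int))
row=im[240].mean(1).astype(int); print(row[205:360]); 
for v in (305,308,310,312,314): print(v,im[v,281],end=' ')
for v in (240,): print([cast(w,[u,v],16,s)[0][:2].round(1) for u in (238,325)])
```

```text
252 red rows 316 319 near edge x [704.59676788 -41.94413816]
281 red rows 316 319 near edge x [705.47182964 -10.02147344]
312 red rows 316 319 near edge x [706.40708837  24.09720509]
250 227 rear edge [599.96788447 -37.82898604] [187 179 182 162 113 116 125 130 132 176 203 203]
281 228 rear edge [601.87224699  -7.08555392] [190 184 180 166 125 116 126 130 129 178 202 200]
312 227 rear edge [601.67051792  23.71268154] [184 184 178 162 126 117 128 132 132 177 203 203]
[129 131 129 135 133 130 134 152 153 153 152 152 153 155 155 154 101  89
  92  91  95  90  94 114 141 184 179 179 181 181 183 174  77 171 203 200
 195 100  91  94  94  95  93  92  94  92  94  94  95  97  96  94  94  95
  92  96  94  95  98  94  95  93  94  95  93  93  93  94  96  96  92  92
  90  76 119 207 202 198 165  88  96  97  93  97  94  93  97  95  93  92
  94  98  97  94  94  94  93  94  95  88  93  93  94  95  94  95  94  95
  94  96  94  95  92  91  71  93 181 202 200 197 165 177 175 174 175 182
 178 115  95  93  90  92  90  90  91 111 189 203 200 198 199 198 199 198
 196 189 182 182 159 167 166 166 170 168 168]
305 [151 150 147] 308 [198 198 197] 310 [199 199 199] 312 [198 198 196] 314 [202 202 196] [array([613.5, -50.7]), array([615.9,  36.8])]
```

View pics/t4.png

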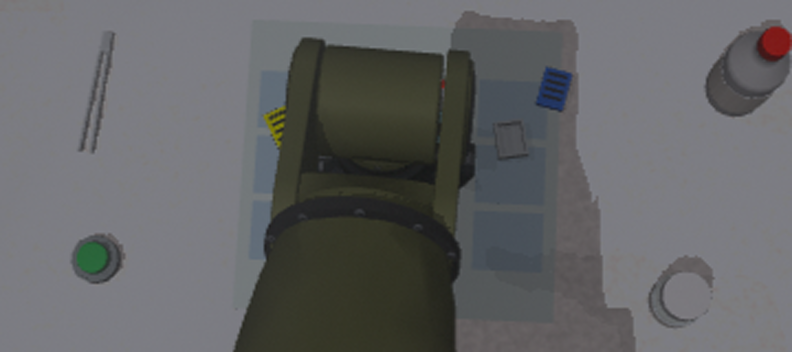

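The numbers agree: rear rim at x≈602, front ≈702, lateral offset within 1 mm, and the stop force was 10 N against about 1 N of sliding friction. The crop shows the bystanders in place. Next is the key: hover, refine its position, press.

Run:
```python
from h import *
A=att(np.pi/2-.028)
bot.move_to([522,294,160],A); bot.move_gripper(0)
s=bot.read_state(); w=bot.read_camera('wrist'); P=cloud(w,s)
hsv=cv2.cvtColor(w['image'],cv2.COLOR_BGR2HSV); g=cv2.inRange(hsv,(45,120,50),(80,255,255))
cn=max(cv2.findContours(g,0,1)[0],key=cv2.contourArea); Q=P[g>0]; z=np.nanmedian(Q[:,2])
print(z,cv2.boundingRect(cn),cv2.minAreaRect(cast(w,cn[:,0],z,s)[:,:2].astype(np.float32)),np.nanmedian(Q,0),s['clock'],s['grip_width'])
cv2.imwrite('pics/w5.png',w['image'])
```

```text
52.6522787728334 (496, 26, 64, 68) ((417.3374328613281, 463.3112487792969), (39.757835388183594, 42.81810760498047), 0.13449357450008392) [415.55486243 462.94747556  52.65227877] 22.1417 0.12800301932797725
```

View pics/w5.png

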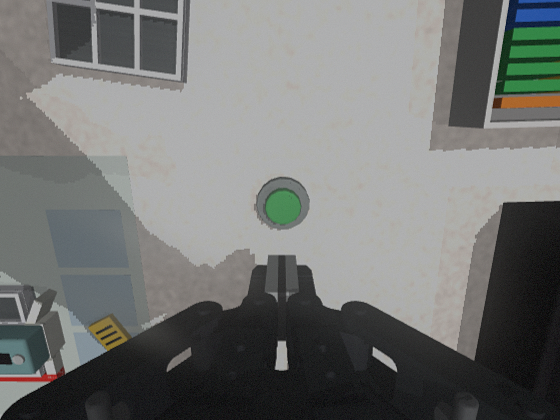

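The green key is seen at (282,206), just ahead of the closed fingertips. The automatic pick had locked onto the green cassette rack, so I'm using the key's own blob.

Run:
```python
from h import *
s=bot.read_state(); w=bot.read_camera('wrist'); P=cloud(w,s)
hsv=cv2.cvtColor(w['image'],cv2.COLOR_BGR2HSV); g=cv2.inRange(hsv,(45,120,50),(80,255,255)); K=np.zeros_like(g); K[170:240,240:320]=g[170:240,240:320]
Q=P[K>0]; z=np.nanmedian(Q[:,2]); cn=max(cv2.findContours(K,0,1)[0],key=cv2.contourArea)
r=cv2.minAreaRect(cast(w,cn[:,0],z,s)[:,:2].astype(np.float32)); print(z,r)
x,y=r[0]; assert np.hypot(x-522,y-294)<8
bot.servo_line([x,y,60],speed=120); bot.dwell(.2)
h1=bot.servo_line([x,y,24],speed=15,until_force=2); z1=bot.read_state()['ee_pos'][2]
h2=bot.servo_line([x,y,26],speed=10,until_force=14) if z1>27 else None
s=bot.read_state(); print(h1,z1,h2,s['ee_pos'],s['ft_force'],s['clock'])
bot.dwell(.2); print(bot.read_state()['ft_force'],bot.read_state()['ee_pos'])
```

```text
20.704463029035793 ((526.9031982421875, 300.0218200683594), (18.183256149291992, 6.9842848777771), 6.795177459716797)
True 38.887340175264164 True [526.91345669 300.05989451  35.04813251] [-1.7285372  -1.43928713  7.57840297] 25.4583
[-3.6560339  -0.66689723  9.00846173] [526.92466546 300.06111066  35.02601743]
```

Run:
```python
from h import *
x,y,z=bot.read_state()['ee_pos']
print(bot.servo_line([x,y,z-5],speed=10,until_force=15)); bot.dwell(.2)
s=bot.read_state(); print(s['ee_pos'],s['ft_force'])
bot.servo_line([x,y,60],speed=40)
bot.servo_line([522,294,160],speed=150)
bot.dwell(.2)
s=bot.read_state(); w=bot.read_camera('wrist'); P=cloud(w,s); i=w['image']
hsv=cv2.cvtColor(i,cv2.COLOR_BGR2HSV); print('hsv key',hsv[206,282],hsv[196,275]); 
g=cv2.inRange(hsv,(45,60,30),(85,255,255))[170:240,240:320]; v,u=np.where(g); 
print(len(u),u.min(),u.max(),v.min()+170,v.max()+170, cast(w,[u.mean()+240,v.mean()+170],20.7,s),np.nanmedian(P[170:240,240:320][g>0],0), s['clock'])
```

```text
True
[526.94403691 300.07181939  34.99473154] [-3.27843287 -2.00703159 10.03536811]
hsv key [ 66 120 138] [ 67 115 140]
1017 25 60 189 224 [[522.21346784 294.62111518  20.7       ]] [522.26073025 294.69172934  20.62866569] 27.9333
```

The fingertips were about 7 mm off-centre because the colour mask was cut short, so they may have bottomed on the housing. The true centre is (522.2,294.6), so I'll press again there.

Run:
```python
from h import *
x,y=522.2,294.6
bot.servo_line([x,y,60],speed=120); bot.dwell(.2)
h1=bot.servo_line([x,y,28],speed=12,until_force=2); z1=bot.read_state()['ee_pos'][2]
for z in np.arange(z1-1,z1-9,-1):
    h=bot.servo_line([x,y,z],speed=15,until_force=20); s=bot.read_state(); print(z.round(1),h,s['ee_pos'][2].round(2),s['ft_force'].round(1))
    if h or s['ft_force'][2]>18: break
bot.dwell(.3); print(bot.read_state()['ee_pos'],bot.read_state()['ft_force'])
```

```text
38.1 False 38.17 [ 0.3 -1.2  2.5]
37.1 False 37.15 [-0.4  0.5  3.9]
36.1 False 36.15 [-0.5 -0.3  4.6]
35.1 False 35.16 [-0.3  0.1  4.8]
34.1 False 34.94 [-4.1 -2.  14.4]
33.1 False 34.77 [-9.4 -4.2 23.6]
[522.4036732  294.71854261  34.76920381] [-8.27975227 -4.4622723  24.13365945]
```

At 35 mm the spring gave 4.8 N and then went hard, which matches the 5 N fully-down figure. Release, check and hand in.

Run:
```python
from h import *
bot.servo_line([522.2,294.6,60],speed=40); bot.servo_line([522.2,294.6,200],speed=150)
bot.move_to([400,330,250],att(np.pi/2-.028)); bot.dwell(.3)
c=bot.read_camera('top'); cv2.imwrite('pics/t6.png',cv2.resize(c['image'][90:250,100:460],None,fx=2.2,fy=2.2,interpolation=2)); P=cloud(c)
print(bot.read_state()['clock'],'key z',np.nanmedian(P[203:210,138:145,2]))
```

```text
35.4667 key z 22.436669985975072
```

View pics/t6.png

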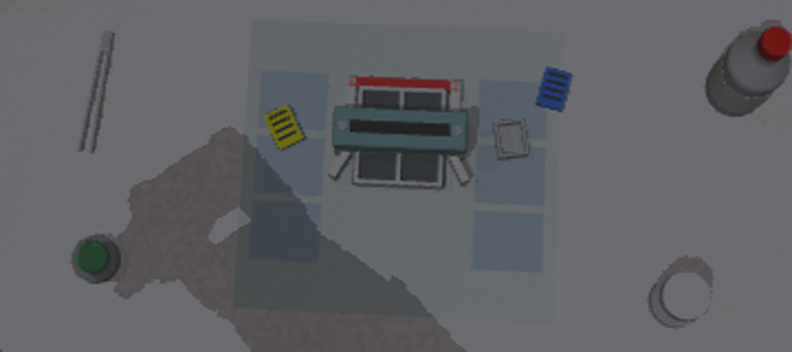

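The carrier sits under the beam (400,130), its front rim touching the red bar at row 88. It sticks out equally on both sides, the key is up, and the bystanders haven't moved.

```bash
python3 -c "
from rig import bot
bot.finish_job()"
```

```text
the job is handed in; nothing more can be done
```

The carrier is fully home against the red stop, the start key was pressed and came back up, and the job is handed in. It gave no verdict. The robot's clock stood at about 35.5 s of the 64 s allowed.

**What I did:** I pushed the farthest carrier from its left side with two fingertips, turning it onto the lane's centre line. I then pushed it from behind until it met the stop. After that I pressed the key, released it and moved the arm clear.

**Last checks:**
- **Carrier:** In the final top view its front rim touches the red bar and it sticks out evenly on both sides of the beam. Measured after the push, it was within about 1 mm sideways and square to the lane to within about 0.01 rad. It stopped at the 10 N contact limit.
- **Key:** It reached about 5 N and then a hard stop at the bottom of its travel. After release the camera put its top at about 22 mm, within that camera's depth noise of the unpressed height.
- **Bystanders:** All six look unmoved in the top view. I compared them by eye and did not measure them.

**What went wrong:** The first press was about 7 mm off-centre. The colour search first picked the green cassettes in the rack, and then found only part of the key. I pressed a second time on the centre, and both presses ended at the same depth.

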